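# Turn a knocked workpiece carrier home onto its three-ball checking stand

### The arm

A 7-joint arm with a two-finger parallel gripper is mounted at the origin on the work surface. World frame = base frame: x ahead of the robot, y to its left, z up, the work surface at z = 0. Lengths are in m, angles in rad, forces in N, time in s.
With the tool pointing down it reaches from about 0.4 to 0.875 m from the base axis. Payload 19.3 kg.
Tool frame: the origin (TCP) lies between the finger pads; the fingertips stand ahead of it and the grasp point (between the pads) lies 8 mm behind it (bot.tip_extent is the x of the fingertips in the tool frame, in m); x points along the fingers, y is the direction in which the jaws open and shut, and the axes are right-handed (so a half turn about x gives the same grasp; the last joint's range is limited). The gripper opens to 85 mm and grips with 20 to 120 N. Pads are 22 mm wide; open, the fingers measure 114 mm over their backs; the gripper's body (76 mm by 85 mm) begins 54 mm behind the grasp point. The pads swing forward as they close: fully open they stand 13 mm farther back than shut.
Start: joints at [1.259, 0.521, -0.036, 1.599, 0.021, 1.021, -0.113], TCP at [0.15, -0.607, 0.221] pointing down, gripper open.
Joint ranges: [-2.91, 2.91], [-0.3, 2.13], [-1.5, 1.42], [0.17, 2.43], [-1.26, 4.41], [0.16, 1.93], [-2.52, 2.52]. Speed limits (rad/s): [1.89, 1.89, 2.39, 2.39, 3.01, 3.01, 3.01].

### API

Orientations are given as [roll, pitch, yaw] about the fixed x, y, z axes, in that order (R = Rz(yaw) Ry(pitch) Rx(roll)).
In Python, from workcell import observe, grab_frame, camera_info, bot, nets gives the robot as it stands.
- The arm moves only by the tool jog_arm, never from a script. Its argument "commands" is a list of rows, each a list of 6 numbers: the shift along the tool's x, y, z in mm, then the turn, a rotation vector about the tool's x, y, z in rad. A call has 1 to 20 rows; each row shifts and turns the pose as measured when the row begins, along the tool's axes as they then stand; what a row does not reach is not made up. A row lasts 1/10 s, in which the tool goes at most 50 mm and 8.59 degrees, less where a joint would pass 70% of its speed; a pose out of reach is approached as far as the arm can. A call is refused whole if a number of a shift passes 50 or a number of a turn 0.15, either way. A call with a gripper value outside its range is refused whole. "gripper" is the closure in counts, from 0 (fully open) to 255 (shut), set as the call begins (left out, the last holds). The fingers move at their own pace and stop on an object; "newtons" is the grip in N (left out, the last holds). Time passes only in rows, so rows that do not move let the fingers close. It gives the time, the measured TCP pose, the force and the opening at its end, in the units of the state.
- observe(): the state, without advancing time (a new reading comes with each control period).
- grab_frame(name): name is "side" or "top"; returns the picture (480x640x3 uint8, red, green, blue); there is no depth.
- camera_info(name): a dict with "fov_y" (degrees; the focal length in pixels is half the picture's height over the tangent of half this angle, whatever the lens; pixels are square), "cx", "cy" (the principal point, pixels), "R" (3x3) and "t" (3): a world point X has camera coordinates R X + t. Camera axes: x right, y down, z forward; pixel columns grow to the right and rows downward; lengths in m; the calibration is good to about 2 mm. A picture is of the moment at which its call begins. camera_info takes no time and is no camera call.
- bot.job_done(): hands the job in, once; it reports no verdict.
Trained networks look in the newest picture that a camera, given by its name, has taken for a name from the list of things; names that differ only in an ending like _2 or _b are one class to them, and where a whole thing is asked for, a point or a joint stands for the part that bears it (a point fixed in the world has none). Each returns a list of dicts, best first, with "p" (0 to 1); they miss things now and then, are a little off and sometimes report something else, mostly with a low value. They report only what shows in the picture. A call takes as long as a camera call. They do not tell look-alikes from the thing itself.
- nets.find_in(camera, name): "rect" ([left, top, right, bottom] in pixels, round what is visible of it).
- nets.silhouettes(camera, name): "mask" (480x640 bool, what is visible of it) and "rect" ([left, top, right, bottom] in pixels, round what is visible of it).
- nets.pinpoint(camera, name): "location" ([column, row] in pixels: a listed point, or the origin of a listed thing).
The state is a dict: "clock": time; "qpos": joint angles; "qd": joint speeds; "joint_efforts": joint torques, N m; "position": TCP position; "tool_rot": TCP orientation; "force": force on the tool from outside, world axes, zero at the start; "moment": the same for the moment, N m; "grip_width": finger opening in m.
Only numpy, scipy, OpenCV 4.12 (cv2) and the standard library are available. Lean on these libraries where they do the work, as an engineer would, in place of code of your own. Each camera call takes 0.05 s, during which the arm holds its last target.

### The job

In the turning shop, the round carrier plate with the turned wooden cup has been knocked round on its green checking stand and rides up on top of the three locating balls. Push its bar handle round until the yellow line on the bar lines up with the yellow line on the stand and the carrier drops fully home, level on all three balls, where the sprung centre above the cup holds it; then let go. Do not disturb the other things on the bench.

Things in the scene. Friction and masses are not known exactly. Their poses are not given: they have to be found in the camera images.
- stand: Green stand bolted to the bench (place and yaw vary): disc 170 mm across, 14 mm high; origin under its centre, z up, +y along its marked foot. Three fixed 20 mm steel balls at 55 mm radius, 120 degrees apart, one along -y; tops 38 mm above the bench. A green C-frame, 34 mm wide, rises at 130 mm along -y and reaches over the cup, 200 to 230 mm above the bench.
- stand_line (a point): Yellow line, 26 x 8 mm, on top of the stand's marked foot (bar 36 mm wide, 14 mm high, reaching 160 mm from the axis along the stand's +y). The point is the line's centre, 144 mm from the axis. Same axes as the stand.
- stand_home (a point): Where carrier_mid lies when the carrier is seated home: on the stand's axis, 41 mm above the bench. Axes as the stand; at home the carrier's axes coincide with them.
- carrier_mid (a point): Centre of the loose carrier plate, half-way through its 15 mm thickness; z up, +y along its bar. Aluminium disc 160 mm across, with cup 0.6 to 0.9 kg. Starts turned anticlockwise seen from above by 0.3 to 0.9 rad from home, 5 mm above its seat. Three radial vee grooves below, 18 mm wide at the mouth, meet the balls only at home.
- centre_tip (a point): Lowest point of the 60 mm steel ball nose that slides straight up and down in the stand's C-frame on the stand's axis; its spring presses it down into the cup's mouth with 11 to 16 N. So the carrier turns about the stand's axis when its bar is pushed sideways with 3 to 6 N. Within about 0.1 rad of home the grooves catch the balls and the spring drives it home. Pushed past home with over 14 N it climbs out again.
- bar_end (a point): Point in the carrier's bar, on its centre line, 112 mm from the carrier's axis, half-way through its thickness. The bar is 36 mm wide (x from -18 to +18 mm), 15 mm thick, reaching 130 mm from the axis, with a yellow line on top. Its underside is 38 mm above the bench at the start, 33 mm at home. A good place to push its side.
- knob_mid (a point): Middle of the wooden knob on the carrier's bar, 89 mm from the carrier's axis: 21 mm thick, 35 mm high, standing on the bar.
- cup_top (a point): Top centre of the open wooden cup screwed to the middle of the carrier: 58 mm across, mouth 46 mm, its top 101 mm above the plate's underside.
- bowl: Bystander: turned wooden bowl, 110 mm across, 50 mm high; origin under its centre.
- blank: Bystander: upright raw wooden cylinder, 60 mm across, 110 mm high; origin under its centre.
- lacquer: Bystander: amber jar, 64 mm across, 100 mm high; origin under its centre.
- gouge: Bystander: turning gouge lying on the bench, 205 mm long, 22 mm thick, wooden handle to its -x; origin on the bench near its middle.
Not all that is in view belongs to the job. What is shaped like the part that bears carrier_mid but purple or turquoise is not meant.

How it is judged:
At the end, for the whole second after the job is handed in: The carrier is seated and at rest: its centre within 3 mm sideways and 1.6 mm in height of the home point, turned within 0.035 rad of home, tilted less than 0.02 rad (horizontal distance between carrier_mid and stand_home below 0.003 m and z of carrier_mid in the frame of stand_home between -0.0016 and 0.0016 m and angle between the x axis of carrier_mid and the x axis of stand_home, either way round below 0.035 rad and angle between carrier_mid's own z axis and vertical below 0.02 rad and linear speed of carrier below 0.01 m/s); the robot touches nothing.
It fails at once if a bystander is moved more than 20 mm (distance of any of bowl, blank, lacquer, gouge from where it was at the start of the episode above 0.02 m).
It also fails if it takes over 37 s, if anything falls off the work surface, if the arm or the gripper's body presses on something with over 40 N, if the wrist force passes 120 N, or if a joint passes its speed limit or range.

## Working session

There is one attempt and no reset: what is moved stays moved. The work goes in short steps, Python scripts to look and compute and a tool call to move; the robot and the scene stay as the last step left them, time stands still between calls to the robot, and variables do not carry over. Pictures are saved under pics/ and viewed, and the job is handed in when it is done.

Besides the shell and the picture viewer there is one more tool, called after ">>>" as name(argument=value, ...) on one line, values as JSON. jog_arm: Moves the arm, as the interface text tells. Its arguments: {"type":"object","properties":{"commands":{"type":"array","items":{"type":"array","items":{"type":"number"}}},"gripper":{"type":"number"},"newtons":{"type":"number"}},"required":["commands"]}

```bash
mkdir -p pics; python3 - <<'E'
from workcell import observe, grab_frame, camera_info, bot, nets
import cv2
for c in ("side","top"):
    im=grab_frame(c); cv2.imwrite(f"pics/{c}0.png",im[:,:,::-1]); print(c,camera_info(c))
print(observe()); print(bot.tip_extent)
for c in ("side","top"):
    for n in ("stand_line","stand_home","carrier_mid","bar_end","knob_mid","cup_top","centre_tip","stand","bowl","blank","lacquer","gouge"):
        r=nets.pinpoint(c,n); print(c,n,[( [round(float(v),1) for v in d["location"]],round(float(d["p"]),2)) for d in r[:3]])
E
```

```text
side {'fov_y': 49.026126017985746, 'cx': 325.12604557167623, 'cy': 241.12375631301634, 'R': array([[-0.93299644, -0.3597596 , -0.00952173],
       [-0.22262311,  0.59773214, -0.77016572],
       [ 0.28276596, -0.71644212, -0.63777277]]), 't': array([0.51399584, 0.21581585, 1.2819699 ])}
top {'fov_y': 51.36273155832255, 'cx': 314.2303699488592, 'cy': 233.1658438915927, 'R': array([[-0.03558479, -0.99936514,  0.00174283],
       [-0.9753459 ,  0.03434936, -0.21799194],
       [ 0.21779369, -0.00945705, -0.97594901]]), 't': array([-0.01862163,  0.56860504,  1.08546778])}
{'clock': 0.1, 'qpos': array([ 1.25882648,  0.5219619 , -0.03632697,  1.5999507 ,  0.02118841,
        1.0211427 , -0.11280138]), 'qd': array([ 0.00265032, -0.00106954, -0.00048119, -0.00178425, -0.00098551,
       -0.00016225,  0.00011879]), 'joint_efforts': array([ 5.41673333e-03, -9.28484988e+01,  1.98458031e+00, -3.70532048e+01,
        1.81284308e-02,  5.40862646e-03,  1.36098315e-04]), 'position': array([ 0.14952682, -0.60650999,  0.22067875]), 'tool_rot': array([-1.50792036,  1.56971824,  1.87542331]), 'force': a
[... 832 characters left out ...]
.8], 0.17)]
top stand_line [([239.5, 216.1], 0.9)]
top stand_home [([240.9, 218.5], 0.48)]
top carrier_mid [([362.4, 323.0], 0.95), ([409.1, 172.9], 0.87), ([263.7, 331.0], 0.86)]
top bar_end [([232.2, 375.0], 0.89), ([268.4, 255.2], 0.81), ([364.5, 177.7], 0.78)]
top knob_mid [([403.3, 333.5], 0.93), ([375.7, 172.2], 0.87), ([240.2, 364.0], 0.76)]
top cup_top [([292.1, 205.3], 0.95), ([419.8, 157.8], 0.73), ([367.9, 324.2], 0.65)]
top centre_tip [([294.6, 209.0], 0.66)]
top stand []
top bowl [([479.3, 270.6], 0.78)]
top blank [([469.1, 209.6], 0.64), ([476.6, 272.3], 0.2)]
top lacquer [([140.0, 200.1], 0.86), ([478.4, 272.4], 0.43)]
top gouge [([134.1, 285.9], 0.73), ([141.8, 197.7], 0.44)]
```

View pics/side0.png

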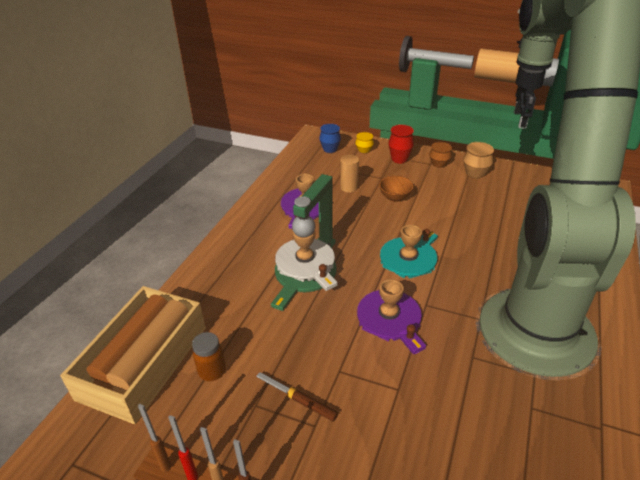

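View pics/top0.png

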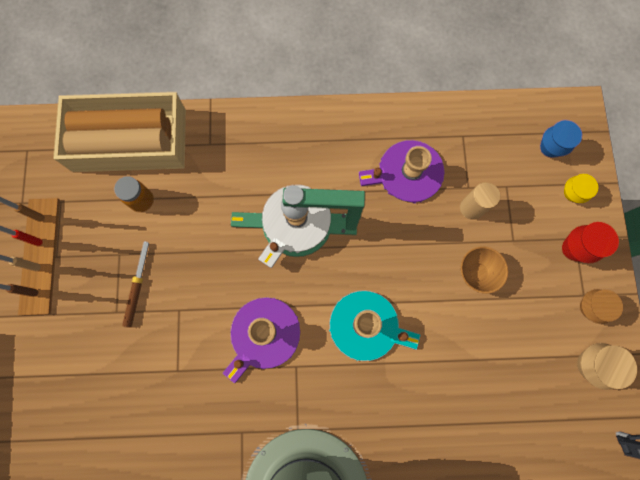

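The side view shows the white carrier near (305,260), its bar at (325,281) and the stand line at (279,299). In the top view the bar is at (268,255), the stand line at (239,217) and the C-frame on the right. Purple and turquoise plates are decoys. Next I triangulate.

```bash
cat > h.py <<'E'
from workcell import observe, grab_frame, camera_info, bot, nets
import numpy as np, cv2
from scipy.spatial.transform import Rotation as Ro
def K(c):
    f=240/np.tan(np.radians(c["fov_y"])/2); return np.array([[f,0,c["cx"]],[0,f,c["cy"]],[0,0,1]])
C={n:camera_info(n) for n in("side","top")}
def P(n): c=C[n]; return K(c)@np.c_[c["R"],c["t"]]
def tri(s,t):
    X=cv2.triangulatePoints(P("side"),P("top"),np.array(s,float).reshape(2,1),np.array(t,float).reshape(2,1))[:,0]; X=X[:3]/X[3]
    e=[np.hypot(*(proj(n,X)-p)) for n,p in(("side",s),("top",t))]
    return X,np.round(e,1)
def proj(n,X):
    h=P(n)@np.r_[X,1]; return h[:2]/h[2]
def onz(n,p,z):
    c=C[n]; d=c["R"].T@np.linalg.inv(K(c))@np.r_[p,1]; o=-c["R"].T@c["t"]
    return o+d*(z-o[2])/d[2]
E
python3 - <<'E'
from h import *
np.set_printoptions(precision=4,suppress=True)
for n in("bar_end","knob_mid","carrier_mid","cup_top"):
  for c in("side","top"): print(n,c,[(np.round(d["location"],1),round(float(d["p"]),2)) for d in nets.pinpoint(c,n)])
for a,s,t in(("line",(278.9,299.5),(239.5,216.1)),("bar",(324.9,281.7),(268.4,255.2)),("cup",(303.1,231.9),(292.1,205.3)),("tip",(304.7,234.1),(294.6,209.0))): print(a,*tri(s,t))
print(onz("side",(278.9,299.5),.014),onz("top",(239.5,216.1),.014))
for n,s,t in(("lacquer",(214.8,371.5),(140,200.1)),("gouge",(294.7,401.3),(134.1,285.9)),("bowl",(395.8,197.1),(479.3,270.6)),("blank",(345.1,186.2),(469.1,209.6))): print(n,*tri(s,t))
for c,r in(("side",(240,180,380,330)),("top",(210,150,390,290))):
  im=grab_frame(c)[r[1]:r[3],r[0]:r[2]]; cv2.imwrite(f"pics/{c}z.png",cv2.resize(im,None,fx=4,fy=4,interpolation=cv2.INTER_CUBIC)[:,:,::-1])
E
```

```text
bar_end side [(array([324.9, 281.7]), 0.81), (array([297.3, 220.5]), 0.8), (array([428.2, 233.9]), 0.6), (array([412.3, 342.5]), 0.6)]
bar_end top [(array([232.2, 375. ]), 0.89), (array([268.4, 255.2]), 0.81), (array([364.5, 177.7]), 0.78), (array([409.9, 339.4]), 0.67)]
knob_mid side [(array([323.4, 266.2]), 0.88), (array([294.9, 213.2]), 0.74), (array([425.8, 235.9]), 0.74)]
knob_mid top [(array([403.3, 333.5]), 0.93), (array([375.7, 172.2]), 0.87), (array([240.2, 364. ]), 0.76), (array([274.5, 248.8]), 0.67)]
carrier_mid side [(array([307.5, 200.9]), 0.78), (array([386.4, 311.1]), 0.7), (array([408.1, 258.4]), 0.67), (array([328.8, 283.5]), 0.61), (array([307.2, 269.4]), 0.32)]
carrier_mid top [(array([362.4, 323. ]), 0.95), (array([409.1, 172.9]), 0.87), (array([263.7, 331. ]), 0.86), (array([238.2, 219.8]), 0.71)]
cup_top side [(array([412.3, 229.6]), 0.92), (array([303.1, 231.9]), 0.88), (array([388.4, 284.4]), 0.83), (array([305.6, 178.1]), 0.66)]
cup_top top [(array([292.1, 205.3]), 0.95), (array([419.8, 157.8]), 0.73), (array([367.9, 324.2]), 0.65), (array([264.7, 330.5]), 0.63), (array([269.4, 257.3]), 0.15)]
line [0.6255 0.1396 0.0139] [0.6 0.7]
bar [0.5236 0.069  0.0469] [0.3 0.4]
cup [0.6105 0.0071 0.1413] [1.1 1.4]
tip [0.6066 0.0026 0.131 ] [0.4 0.6]
[0.6239 0.1397 0.014 ] [0.6271 0.1399 0.014 ]
lacquer [0.6752 0.3852 0.0011] [1.8 1.8]
gouge [0.4692 0.3921 0.0009] [0.3 0.3]
bowl [ 0.4726 -0.4319 -0.0032] [1.1 1.6]
blank [ 0.6333 -0.418   0.0084] [2.1 3.2]
```

View pics/sidez.png

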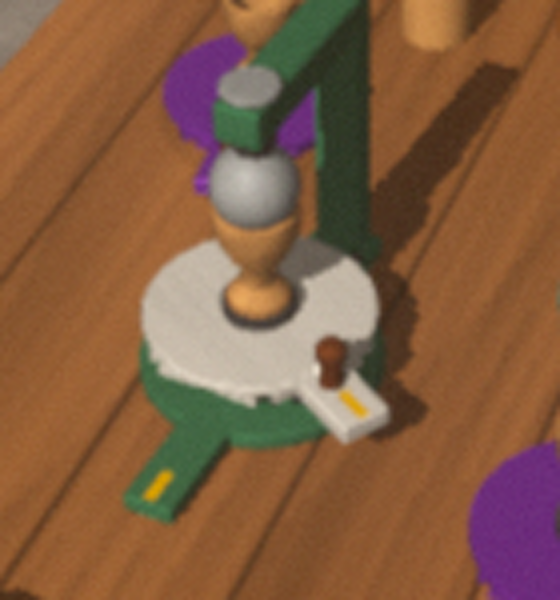

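View pics/topz.png

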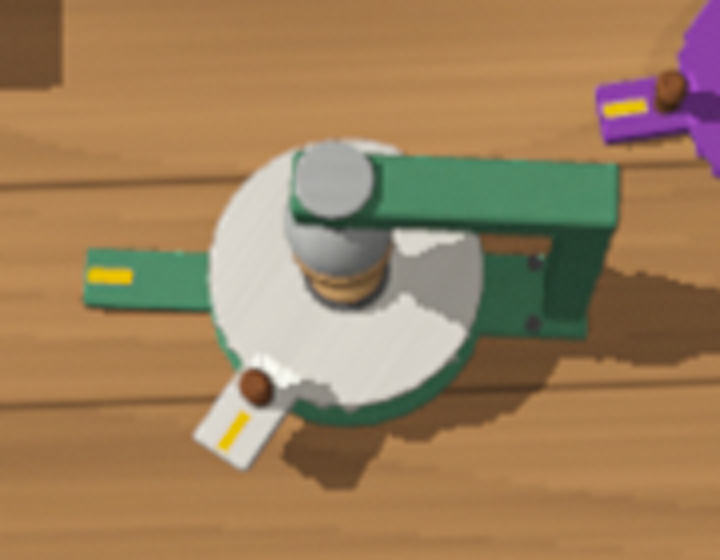

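```bash
python3 - <<'E'
from h import *
np.set_printoptions(precision=4,suppress=True)
print("mid",onz("top",(296.5,218.3),.0535),onz("side",(305,259),.0535))
roi={"top":(225,200,290,275),"side":(260,255,350,320)}
r={}
for c in("side","top"):
  a,b,d,e=roi[c]; im=grab_frame(c)[b:e,a:d]
  h=cv2.cvtColor(im,cv2.COLOR_RGB2HSV)
  m=((h[...,0]>19)&(h[...,0]<32)&(h[...,1]>170)&(h[...,2]>150)).astype(np.uint8)
  n,_,st,ce=cv2.connectedComponentsWithStats(m)
  print(c,[(st[i,4],ce[i]+[a,b]) for i in range(1,n) if st[i,4]>8])
E
```

```text
mid [0.6067 0.0013 0.0535] [0.6033 0.0126 0.0535]
side [(np.int32(14), array([327.8571, 280.7857])), (np.int32(25), array([279., 301.]))]
top [(np.int32(39), array([237.1282, 218.5385])), (np.int32(22), array([267.9545, 257.2273]))]
```

```bash
python3 - <<'E'
from h import *
np.set_printoptions(precision=4,suppress=True)
L=tri((279,301),(237.1,218.5)); B=tri((327.9,280.8),(268,257.2)); k=tri((323.4,266.2),(274.5,248.8)); print(L,B,k)
print(onz("top",(237.1,218.5),.014),onz("side",(279,301),.014),onz("top",(268,257.2),.0535),onz("side",(327.9,280.8),.0535))
# knob, bar line radius vs candidate axis; draw disc model overlays for candidate axes
from scipy.optimize import least_squares
for ax in([.607,.001],[.605,.004],[.607,.004]):
  ax=np.array(ax); d=L[0][:2]-ax; b=B[0][:2]-ax
  print(ax,np.hypot(*d),np.arctan2(d[1],d[0])-np.pi/2,np.hypot(*b),np.arctan2(b[1],b[0])-np.arctan2(d[1],d[0]),np.hypot(*(k[0][:2]-ax)))
th=np.linspace(0,2*np.pi,60)
for c in("side","top"):
  im=np.ascontiguousarray(cv2.resize(grab_frame(c)[:,:,::-1],None,fx=4,fy=4)); 
  for ax,col in(((.606,.001),(255,0,0)),((.606,.006),(0,0,255))):
    p=np.array([proj(c,[ax[0]+.08*np.cos(t),ax[1]+.08*np.sin(t),.0535]) for t in th])*4+1.5
    cv2.polylines(im,[p.astype(np.int32)],1,col,1)
  im=im[720:1320,960:1520] if c=="side" else im[560:1160,840:1560]
  cv2.imwrite(f"pics/{c}o.png",im)
E
```

```text
(array([0.6209, 0.1455, 0.0152]), array([0., 0.])) (array([0.5165, 0.0691, 0.0531]), array([0.2, 0.2])) (array([0.5325, 0.0523, 0.0831]), array([0.8, 1. ]))
[0.6213 0.1457 0.014 ] [0.6214 0.1445 0.014 ] [0.5169 0.0692 0.0535] [0.516  0.0695 0.0535]
[0.607 0.001] 0.14518887303932979 -0.09597089278017457 0.11325615454072858 1.0212006770133928 0.09040330639640547
[0.605 0.004] 0.14241254997564445 -0.11196923534338232 0.10986016074167852 1.0480582647243586 0.08706527476755264
[0.607 0.004] 0.14220296862623696 -0.09799244770736193 0.11147695916496121 1.0447196041204552 0.08873696689437484
```

View pics/sideo.png

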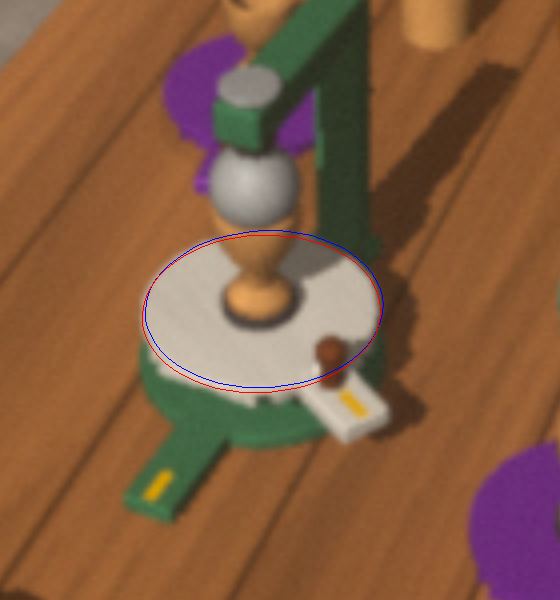

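View pics/topo.png

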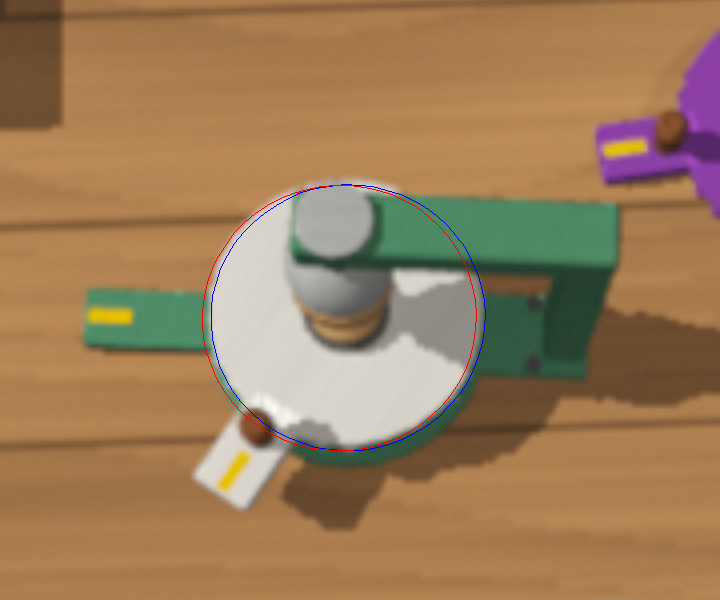

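```bash
python3 - <<'E'
from h import *
np.set_printoptions(precision=4,suppress=True)
s=observe(); R=Ro.from_euler("xyz",s["tool_rot"]).as_matrix(); print(R, s["position"])
print("turq cup",tri((412.3,229.6),(367.9,324.2)),"plate",onz("top",(365,326),.015))
print("purp cup",tri((388.4,284.4),(264.7,330.5)),"bar",tri((412.3,342.5),(232.2,375)),"plate",onz("top",(265.5,333),.015))
print("turq bar",tri((428.2,233.9),(409.9,339.4)))
print("purp plate edge top",onz("top",(265,299),.015),"turq edge",onz("top",(362,292),.015),onz("top",(331,325),.015),"purp right",onz("top",(300,330),.015))
E
```

```text
[[ 0.      0.2394 -0.9709]
 [-0.     -0.9709 -0.2394]
 [-1.      0.     -0.    ]] [ 0.1496 -0.6068  0.2212]
turq cup (array([ 0.3549, -0.1455,  0.1053]), array([0.3, 0.5])) plate [ 0.3552 -0.1483  0.015 ]
purp cup (array([0.3543, 0.0753, 0.1006]), array([1.4, 1.8])) bar (array([0.2641, 0.1583, 0.0177]), array([2.7, 3.1])) plate [0.3475 0.081  0.015 ]
turq bar (array([ 0.3225, -0.2479,  0.0218]), array([0.4, 0.5]))
purp plate edge top [0.4252 0.081  0.015 ] turq edge [ 0.4335 -0.1458  0.015 ] [ 0.3602 -0.0701  0.015 ] purp right [0.3514 0.0016 0.015 ]
```

>>> jog_arm(commands=[[-3, -18, -35, 0, 0, 0], [-3, -18, -35, 0, 0, 0], [-3, -18, -35, 0, 0, 0], [-3, -18, -35, 0, 0, 0], [-3, -18, -35, 0, 0, 0], [-3, -18, -35, 0, 0, 0], [-3, -18, -35, 0, 0, 0], [-3, -18, -35, 0, 0, 0], [-3, -18, -35, 0, 0, 0], [-3, -18, -35, 0, 0, 0]], gripper=255)

```text
clock: 3.0
position: [0.4527, -0.343, 0.2517]
tool_rot: [0.925, 1.568, -1.985]
force: [-1.2, -0.7, 0.8]
grip_width: -0.0004
```

>>> jog_arm(commands=[[0, -33, -10, 0, 0, 0], [0, -33, -10, 0, 0, 0], [0, -33, -10, 0, 0, 0], [0, -33, -10, 0, 0, 0], [0, -33, -10, 0, 0, 0], [0, -33, -10, 0, 0, 0], [0, -33, -10, 0, 0, 0], [0, -33, -10, 0, 0, 0], [0, -33, -10, 0, 0, 0], [0, -33, -10, 0, 0, 0], [0, 0, 0, -0.1, 0, 0], [0, 0, 0, -0.1, 0, 0], [0, 0, 0, -0.1, 0, 0], [0, 0, 0, -0.1, 0, 0]])

```text
clock: 4.4
position: [0.4771, 0.0218, 0.2526]
tool_rot: [2.157, 1.565, -0.33]
force: [-0.7, -1.0, -0.6]
grip_width: 0.0002
```

```bash
python3 - <<'E'
from h import *
s=observe(); R=Ro.from_euler("xyz",s["tool_rot"]).as_matrix(); print(R.round(3), s["position"],s["force"],s["qpos"].round(2),s["clock"])
for c in("side","top"): cv2.imwrite(f"pics/{c}1.png",grab_frame(c)[:,:,::-1])
d=np.array([.478,.020,.043])-s["position"]; print((R.T@d*1000).round(1))
E
```

```text
[[ 0.005  0.608 -0.794]
 [-0.002 -0.794 -0.608]
 [-1.     0.005 -0.003]] [0.47710379 0.02184721 0.25261434] [-0.69603514 -0.96587519 -0.57634422] [ 0.15  0.27 -0.39  1.93  0.12  0.97 -1.21] 4.4
[209.6   1.    1.1]
```

View pics/side1.png

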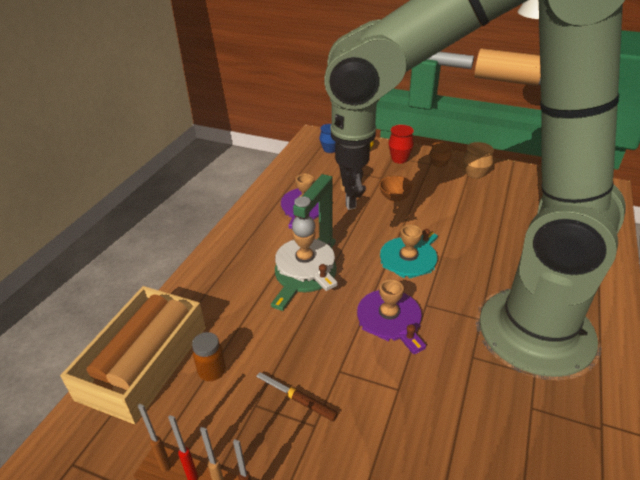

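View pics/top1.png

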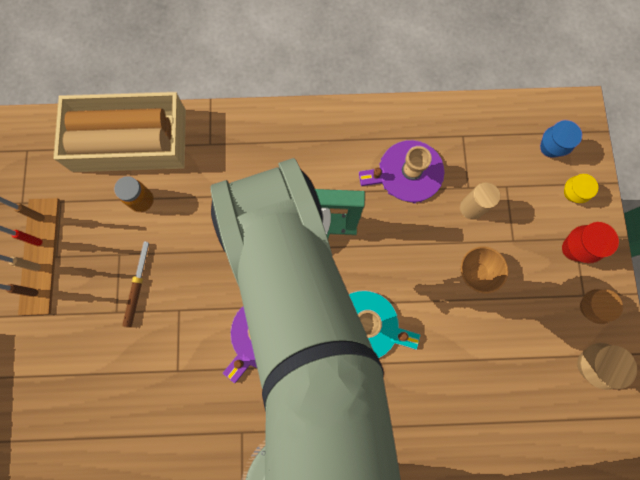

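```bash
python3 - <<'E'
from h import *
for z in(.25,.3,.35,.4,.45,.5,.55): print(z,proj("side",[.477,.022,z]).round(),proj("top",[.477,.022,z]).round())
E
```

```text
0.25 [350. 212.] [284. 259.]
0.3 [350. 194.] [282. 255.]
0.35 [351. 176.] [281. 250.]
0.4 [351. 156.] [279. 244.]
0.45 [352. 135.] [276. 237.]
0.5 [352. 114.] [274. 230.]
0.55 [353.  90.] [271. 221.]
```

>>> jog_arm(commands=[[40, 0, 0, 0, 0, 0], [40, 0, 0, 0, 0, 0], [40, 0, 0, 0, 0, 0], [40, 0, 0, 0, 0, 0], [30, 0, 0, 0, 0, 0], [15, 0, 0, 0, 0, 0], [0, 0, 0, 0, 0, 0]])

```text
clock: 5.2
position: [0.4807, 0.0205, 0.0421]
tool_rot: [2.338, 1.559, -0.179]
force: [0.3, -1.0, 1.5]
grip_width: -0.0002
```

```bash
python3 - <<'E'
from h import *
s=observe(); print(s["position"],s["force"])
c="side"; im=grab_frame(c)[130:330,220:440]; cv2.imwrite(f"pics/{c}2.png",cv2.resize(im,None,fx=3,fy=3)[:,:,::-1])
E
```

```text
[0.48074827 0.02052846 0.04206363] [ 0.26311608 -0.99294718  1.48512609]
```

View pics/side2.png

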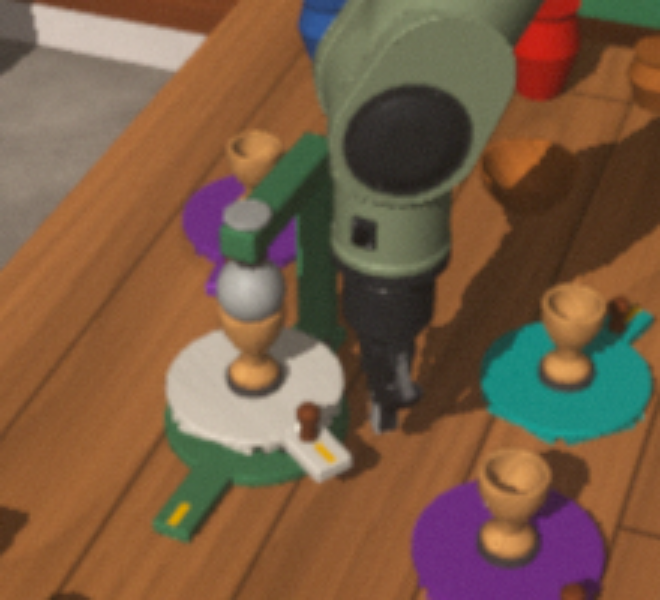

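>>> jog_arm(commands=[[0, -2, -9, 0, 0, 0], [0, -2, -9, 0, 0, 0], [0, -2, -8, 0, 0, 0], [0, 0, 0, 0, 0, 0]])

```text
clock: 5.65
position: [0.5029, 0.0429, 0.0469]
tool_rot: [2.462, 1.553, -0.059]
force: [-0.7, -0.4, -0.1]
grip_width: -0.0004
```

```bash
cat >> h.py <<'E'
def look(k):
  s=observe(); p=s["position"]; f=s["force"]
  a=np.array([.607,.001]); d=p[:2]-a
  R=Ro.from_euler("xyz",s["tool_rot"]).as_matrix()
  print("t",s["clock"],p.round(4),"F",f.round(1),"r,phi",np.hypot(*d).round(4),np.degrees(np.arctan2(d[1],d[0])).round(1),"psi",np.degrees(np.arctan2(-R[1,2],-R[0,2])).round(1))
  im=grab_frame("side")[180:330,230:400]; cv2.imwrite(f"pics/side{k}.png",cv2.resize(im,None,fx=4,fy=4)[:,:,::-1])
E
python3 -c "
from h import *
look(3)"
```

```text
t 5.65 [0.5029 0.0429 0.0469] F [-0.7 -0.4 -0.1] r,phi 0.1122 158.1 psi 35.6
```

View pics/side3.png

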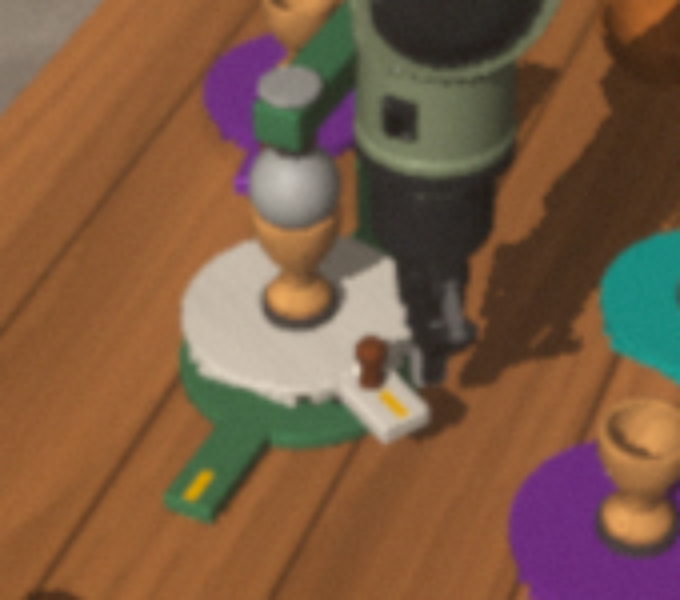

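>>> jog_arm(commands=[[8, -7, 4, 0, 0, 0], [0, -4, -6, 0.03, 0, 0], [0, -4, -6, 0.03, 0, 0], [0, -4, -7, 0.05, 0, 0]])

```text
clock: 6.1
position: [0.5003, 0.0626, 0.0368]
tool_rot: [2.178, 1.557, -0.461]
force: [-1.7, -7.7, 3.1]
grip_width: 0.0001
```

```bash
python3 -c "
from h import *
look(4)"
```

```text
t 6.1 [0.5003 0.0626 0.0368] F [-1.7 -7.7  3.1] r,phi 0.1232 150.0 psi 28.8
```

View pics/side4.png

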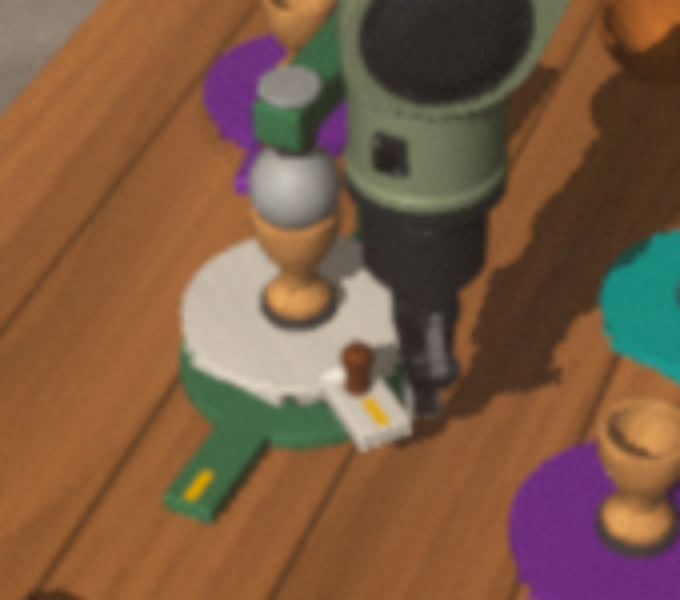

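>>> jog_arm(commands=[[0, -3, -9, 0.05, 0, 0], [0, -3, -9, 0.06, 0, 0], [0, -3, -9, 0.06, 0, 0], [0, -2, -9, 0.06, 0, 0]])

```text
clock: 6.55
position: [0.5208, 0.0858, 0.0341]
tool_rot: [1.294, 1.559, -1.583]
force: [-9.3, 0.4, 5.9]
grip_width: 0.0
```

```bash
python3 -c "
from h import *
look(5)"
```

```text
t 6.55 [0.5208 0.0858 0.0341] F [-9.3  0.4  5.9] r,phi 0.1209 135.5 psi 15.1
```

View pics/side5.png

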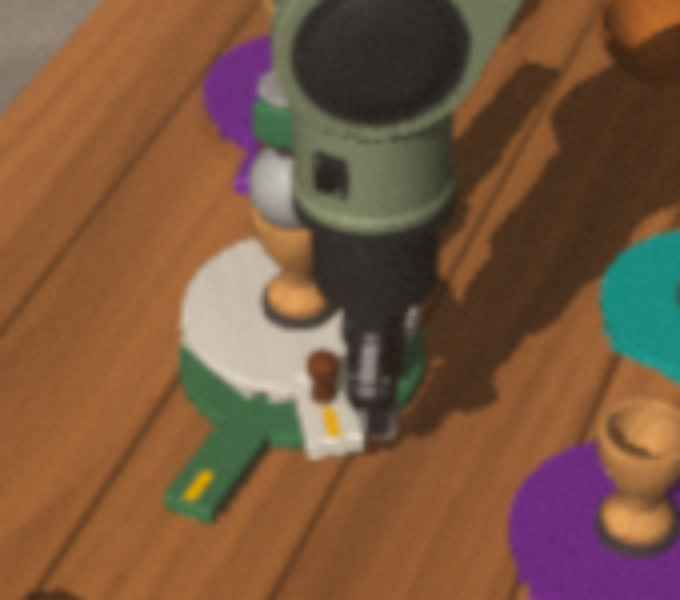

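```bash
cat >> h.py <<'E'
def bar(k,z=.0535):
  look(k); im=grab_frame("side")[255:325,255:350]; h=cv2.cvtColor(im,cv2.COLOR_RGB2HSV)
  m=((h[...,0]>19)&(h[...,0]<32)&(h[...,1]>170)&(h[...,2]>150)).astype(np.uint8)
  n,_,st,ce=cv2.connectedComponentsWithStats(m)
  for i in range(1,n):
    if st[i,4]>5:
      p=ce[i]+[255,255]
      for zz in(.0535,.0485,.014):
        X=onz("side",p,zz); d=X[:2]-[.607,.001]; print(p.round(1),zz,X.round(4),"r",np.hypot(*d).round(4),"ang",np.degrees(np.arctan2(d[1],d[0])).round(1))
E
python3 -c "
from h import *
bar(6)"
```

```text
t 6.6 [0.5221 0.0868 0.0341] F [ 0.2  0.7 -0.3] r,phi 0.1207 134.7 psi 14.9
[311.1 285.5] 0.0535 [0.5498 0.1003 0.0535] r 0.1146 ang 120.0
[311.1 285.5] 0.0485 [0.5518 0.0956 0.0485] r 0.1095 ang 120.2
[311.1 285.5] 0.014 [0.566  0.0634 0.014 ] r 0.0746 ang 123.3
[279.1 301. ] 0.0535 [0.6028 0.178  0.0535] r 0.1771 ang 91.4
[279.1 301. ] 0.0485 [0.6051 0.1738 0.0485] r 0.1728 ang 90.6
[279.1 301. ] 0.014 [0.6212 0.1444 0.014 ] r 0.1441 ang 84.3
```

>>> jog_arm(commands=[[-3, -4, -9, 0.05, 0, 0], [0, -4, -9, 0.05, 0, 0], [0, -3, -9, 0.05, 0, 0], [0, -3, -9, 0.04, 0, 0], [0, -3, -9, 0.04, 0, 0], [0, 0, 0, 0, 0, 0]])

```text
clock: 7.3
position: [0.5552, 0.1066, 0.034]
tool_rot: [0.972, 1.552, -2.13]
force: [0.5, 0.3, 0.2]
grip_width: 0.0002
```

```bash
python3 -c "
from h import *
bar(7)"
```

```text
t 7.3 [0.5552 0.1066 0.034 ] F [0.5 0.3 0.2] r,phi 0.1176 116.1 psi 2.3
[295.5 285.3] 0.0535 [0.5869 0.1134 0.0535] r 0.1142 ang 100.1
[295.5 285.3] 0.0485 [0.5892 0.1088 0.0485] r 0.1093 ang 99.4
[295.5 285.3] 0.014 [0.6047 0.0771 0.014 ] r 0.0761 ang 91.7
[279. 301.] 0.0535 [0.6029 0.1781 0.0535] r 0.1771 ang 91.3
[279. 301.] 0.0485 [0.6053 0.1738 0.0485] r 0.1729 ang 90.6
[279. 301.] 0.014 [0.6214 0.1445 0.014 ] r 0.1442 ang 84.3
```

View pics/side7.png

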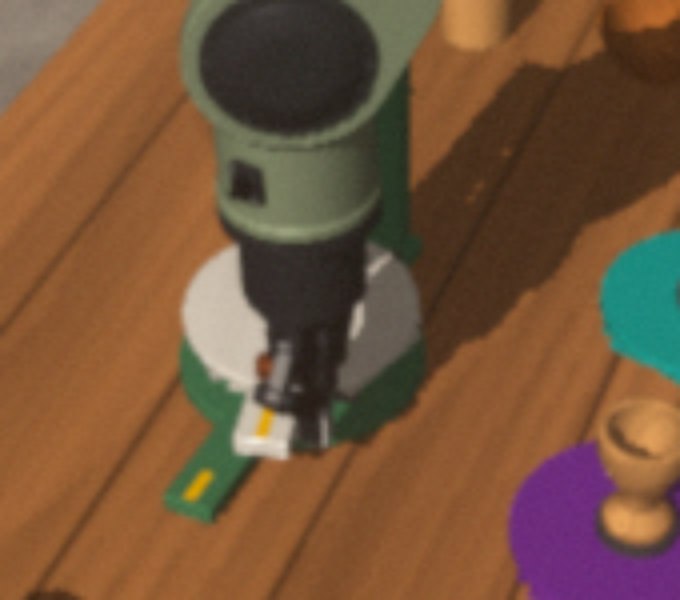

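>>> jog_arm(commands=[[-2, -3, -8, 0.04, 0, 0], [0, -3, -8, 0.04, 0, 0], [0, 0, 0, 0, 0, 0]])

```text
clock: 7.7
position: [0.5696, 0.1123, 0.0357]
tool_rot: [0.95, 1.55, -2.234]
force: [0.7, -0.5, 0.8]
grip_width: 0.0004
```

```bash
python3 -c "
from h import *
bar(8)"
```

```text
t 7.7 [0.5696 0.1123 0.0357] F [ 0.7 -0.5  0.8] r,phi 0.1174 108.5 psi -2.5
[289.6 284.6] 0.0535 [0.6019 0.1164 0.0535] r 0.1155 ang 92.5
[289.6 284.6] 0.0485 [0.6043 0.1118 0.0485] r 0.1108 ang 91.4
[289.6 284.6] 0.014 [0.6204 0.0801 0.014 ] r 0.0803 ang 80.4
[279.1 301. ] 0.0535 [0.6028 0.178  0.0535] r 0.1771 ang 91.4
[279.1 301. ] 0.0485 [0.6051 0.1738 0.0485] r 0.1728 ang 90.6
[279.1 301. ] 0.014 [0.6212 0.1444 0.014 ] r 0.1441 ang 84.3
```

View pics/side8.png

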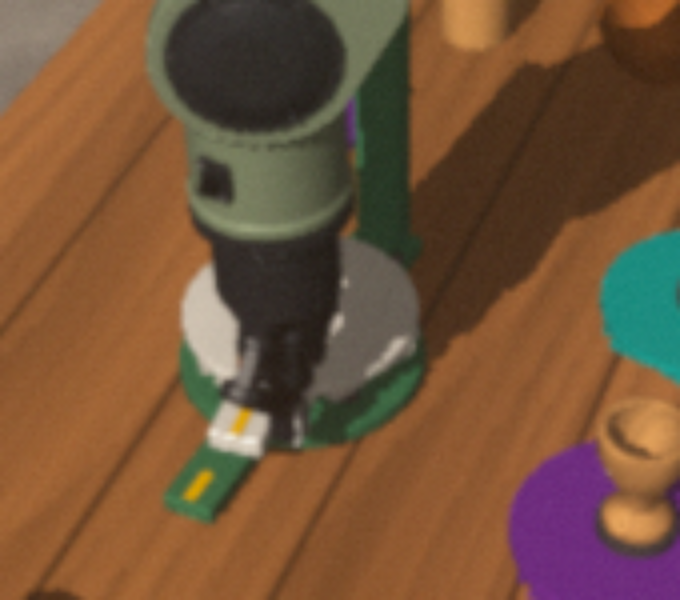

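>>> jog_arm(commands=[[0, -2, -5, 0, 0, 0], [0, -1, -3, 0, 0, 0], [0, 0, 0, 0, 0, 0]])

```text
clock: 8.1
position: [0.5774, 0.1141, 0.0356]
tool_rot: [0.95, 1.549, -2.231]
force: [0.1, -0.2, 0.1]
grip_width: 0.0005
```

```bash
python3 -c "
from h import *
bar(9)"
```

```text
t 8.1 [0.5774 0.1141 0.0356] F [ 0.1 -0.2  0.1] r,phi 0.1169 104.7 psi -2.3
[287.5 285. ] 0.0535 [0.6064 0.1197 0.0535] r 0.1187 ang 90.3
[287.5 285. ] 0.0485 [0.6087 0.1151 0.0485] r 0.1142 ang 89.1
[287.5 285. ] 0.014 [0.625  0.0836 0.014 ] r 0.0846 ang 77.7
[279.1 301. ] 0.0535 [0.6028 0.178  0.0535] r 0.1771 ang 91.4
[279.1 301. ] 0.0485 [0.6051 0.1738 0.0485] r 0.1728 ang 90.6
[279.1 301. ] 0.014 [0.6212 0.1444 0.014 ] r 0.1441 ang 84.3
```

View pics/side9.png

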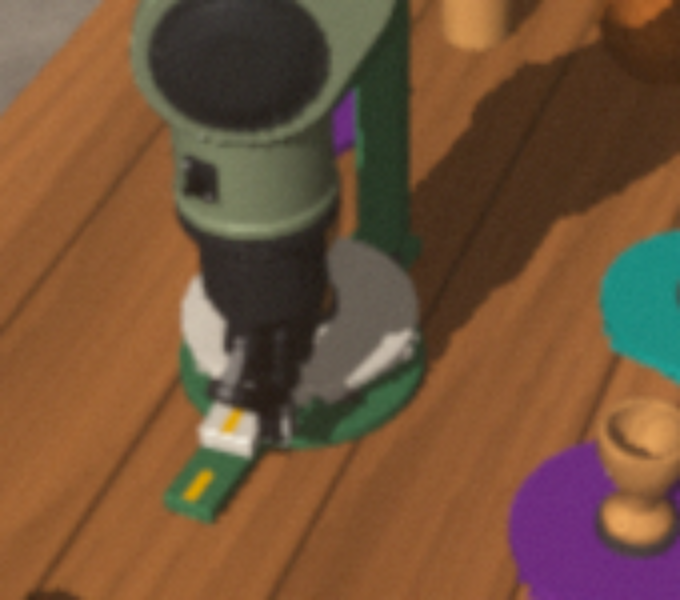

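>>> jog_arm(commands=[[0, -1, -4, 0, 0, 0], [0, 0, 0, 0, 0, 0]])

```text
clock: 8.4
position: [0.5815, 0.115, 0.0357]
tool_rot: [0.954, 1.549, -2.227]
force: [0.0, -0.5, -0.2]
grip_width: 0.0001
```

```bash
python3 -c "
from h import *
bar(10)"
```

```text
t 8.4 [0.5815 0.115  0.0357] F [ 0.  -0.5 -0.2] r,phi 0.1168 102.6 psi -2.3
[284.1 284.5] 0.0535 [0.6152 0.1212 0.0535] r 0.1205 ang 86.1
[284.1 284.5] 0.0485 [0.6176 0.1167 0.0485] r 0.1162 ang 84.7
[284.1 284.5] 0.014 [0.6343 0.0852 0.014 ] r 0.0885 ang 72.1
[279. 301.] 0.0535 [0.6029 0.1781 0.0535] r 0.1771 ang 91.3
[279. 301.] 0.0485 [0.6053 0.1738 0.0485] r 0.1729 ang 90.6
[279. 301.] 0.014 [0.6214 0.1445 0.014 ] r 0.1442 ang 84.3
```

View pics/side10.png

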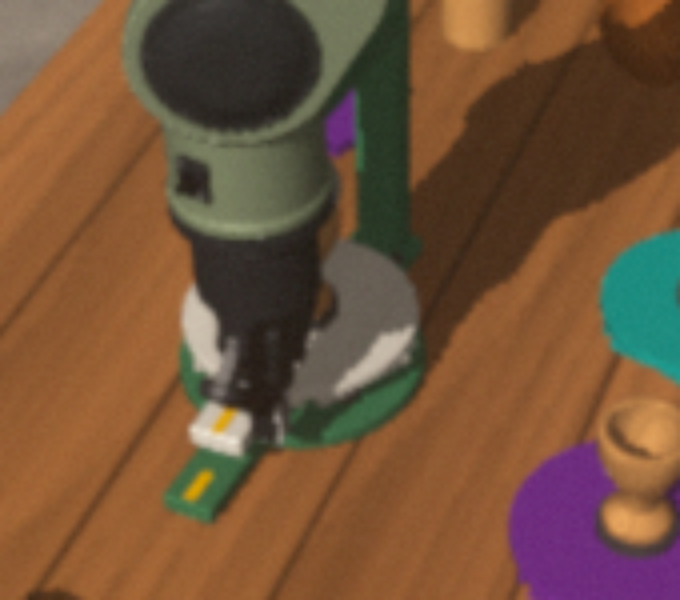

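>>> jog_arm(commands=[[0, 0, 15, 0, 0, 0], [0, 0, 25, 0, 0, 0], [0, 0, 25, 0, 0, 0], [-40, 0, 10, 0, 0, 0], [-40, 0, 0, 0, 0, 0], [-40, 0, 0, 0, 0, 0], [-40, 0, 0, 0, 0, 0], [-40, 0, 0, 0, 0, 0], [0, 40, 10, 0, 0, 0], [0, 40, 10, 0, 0, 0], [0, 40, 10, 0, 0, 0], [0, 40, 10, 0, 0, 0], [0, 40, 10, 0, 0, 0], [0, 40, 10, 0, 0, 0], [0, 40, 0, 0, 0, 0], [0, 40, 0, 0, 0, 0], [0, 0, 0, 0, 0, 0]])

```text
clock: 10.2
position: [0.4302, -0.2066, 0.2536]
tool_rot: [1.36, 1.553, -1.817]
force: [0.1, 0.6, -0.4]
grip_width: -0.0001
```

```bash
python3 -c "
from h import *
bar(11)
im=grab_frame('top'); cv2.imwrite('pics/top11.png',im[:,:,::-1])
L=0
for c in('side','top'):
  print(c,[(np.round(d['location'],1),round(float(d['p']),2)) for d in nets.pinpoint(c,'bar_end')],[(np.round(d['location'],1),round(float(d['p']),2)) for d in nets.pinpoint(c,'knob_mid')])
"
```

```text
t 10.2 [ 0.4302 -0.2066  0.2536] F [ 0.1  0.6 -0.4] r,phi 0.2727 -130.4 psi -2.1
[283.9 284.4] 0.0535 [0.6158 0.1208 0.0535] r 0.1201 ang 85.8
[283.9 284.4] 0.0485 [0.6182 0.1162 0.0485] r 0.1158 ang 84.4
[283.9 284.4] 0.014 [0.6349 0.0847 0.014 ] r 0.0882 ang 71.6
[279. 301.] 0.0535 [0.6028 0.1782 0.0535] r 0.1772 ang 91.4
[279. 301.] 0.0485 [0.6051 0.1739 0.0485] r 0.1729 ang 90.6
[279. 301.] 0.014 [0.6213 0.1446 0.014 ] r 0.1443 ang 84.3
side [(array([286.3, 287.2]), 0.91), (array([429.2, 237.6]), 0.85), (array([413.7, 344.9]), 0.81), (array([298.6, 221. ]), 0.73), (array([279.6, 300.4]), 0.65)] [(array([289.7, 270. ]), 0.98), (array([407.1, 329.4]), 0.87), (array([427.9, 232.2]), 0.73), (array([295.4, 211.1]), 0.57)]
top [(array([366.1, 175.1]), 0.89), (array([251.2, 216.4]), 0.83), (array([235.2, 370.1]), 0.8)] [(array([258.2, 212.5]), 0.94), (array([407. , 333.2]), 0.94), (array([240.4, 368.2]), 0.65), (array([376.5, 170.9]), 0.6)]
```

View pics/side11.png

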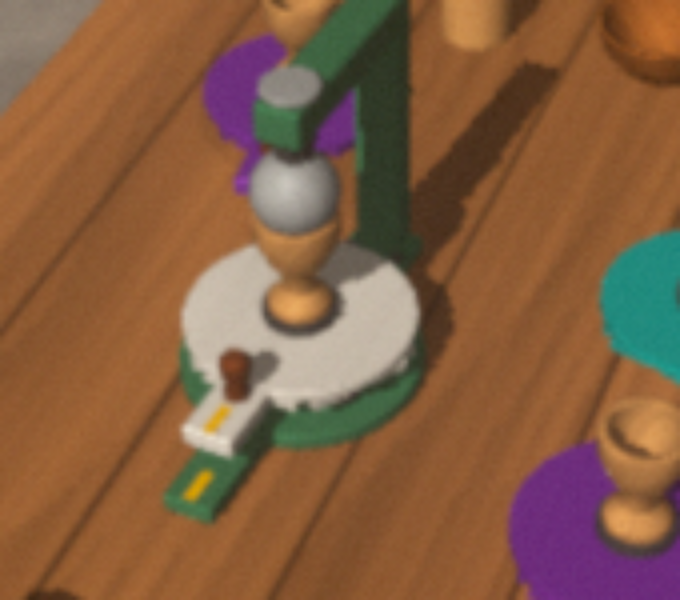

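View pics/top11.png

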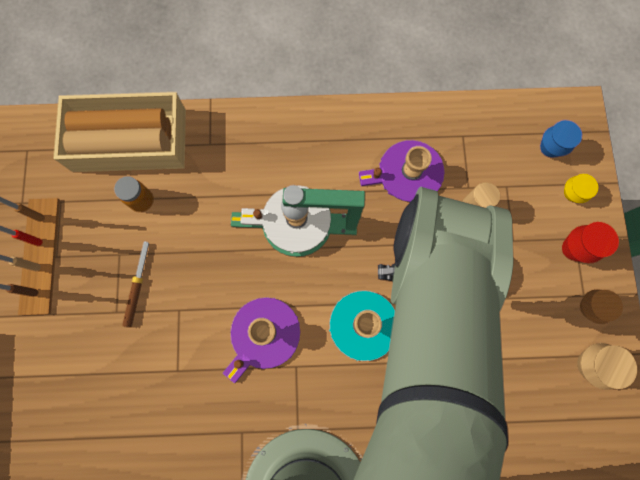

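```bash
python3 -c "
from h import *
im=grab_frame('top')[200:240,222:270]; cv2.imwrite('pics/topz12.png',cv2.resize(im,None,fx=12,fy=12,interpolation=cv2.INTER_CUBIC)[:,:,::-1])
h=cv2.cvtColor(im,cv2.COLOR_RGB2HSV); m=((h[...,0]>19)&(h[...,0]<32)&(h[...,1]>150)&(h[...,2]>140)).astype(np.uint8)
n,l,st,ce=cv2.connectedComponentsWithStats(m)
for i in range(1,n): print(st[i,4],ce[i]+[222,200])
print('all',[tri((283.9,284.4),ce[i]+[222,200]) for i in range(1,n) if st[i,4]>5])
# vertical shift of ball nose+cup between first and now
a=cv2.imread('pics/side0.png',0); b=cv2.cvtColor(grab_frame('side'),cv2.COLOR_RGB2GRAY)
t=a[216:252,292:318]; r=cv2.matchTemplate(cv2.resize(b[206:262,282:328],None,fx=8,fy=8,interpolation=3),cv2.resize(t,None,fx=8,fy=8,interpolation=3),5); mx=cv2.minMaxLoc(r); print('shift px',np.array(mx[3])/8-10,mx[1])
print('expected',proj('side',[.607,.001,.135])-proj('side',[.607,.001,.14]))
"
```

```text
23 [247.26086957 215.47826087]
33 [235.87878788 218.45454545]
all [(array([0.61841435, 0.11663815, 0.04881075]), array([0.1, 0.1])), (array([0.60595275, 0.13961869, 0.07397229]), array([0., 0.]))]
shift px [0. 1.] 0.982209324836731
expected [0.06698367 1.50674801]
```

View pics/topz12.png

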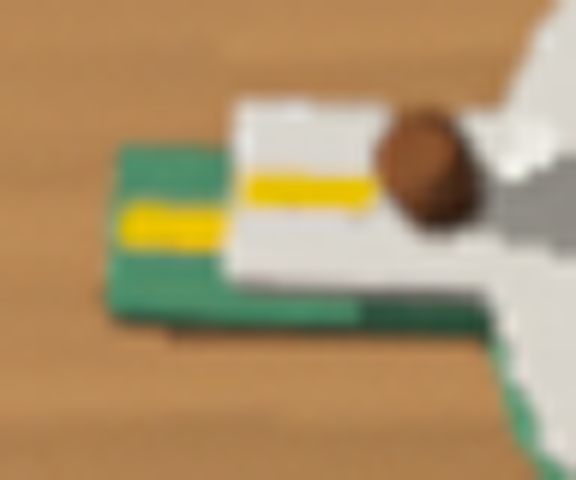

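```bash
python3 -c "
from h import *
a=cv2.cvtColor(cv2.imread('pics/side0.png'),cv2.COLOR_BGR2GRAY); b=cv2.cvtColor(grab_frame('side'),cv2.COLOR_RGB2GRAY)
for nm,(x0,y0,x1,y1) in dict(ball=(292,214,317,238),cup=(292,232,317,260),base=(293,246,315,264),frame=(300,180,335,205)).items():
  W=np.eye(2,3,dtype=np.float32)
  cc,W=cv2.findTransformECC(a[y0:y1,x0:x1],b[y0:y1,x0:x1],W,cv2.MOTION_TRANSLATION,(3,200,1e-6)); print(nm,W[:,2].round(2),round(cc,3))
print(proj('side',[.607,.001,.058])-proj('side',[.607,.001,.063]))
"
```

```text
ball [0.09 1.29] 0.978
cup [0.04 1.47] 0.923
base [0.24 1.5 ] 0.98
frame [ 0.02 -0.02] 1.0
[0.06241272 1.40392792]
```

The cup and base dropped about 1.5 px, where a 5 mm drop should give 1.4 to 1.5 px. That means the carrier is fully seated, so I'm handing in.

```bash
python3 -c "
from h import *
print(bot.job_done())"
```

```text
the job is handed in; nothing more can be done
None
```

I pushed the carrier's bar round with the closed fingers until it dropped home, backed the arm well clear, and handed the job in at about 10.5 s of the 37 s allowed. No verdict was reported.

My last checks on the carrier agree that it is seated:
- **Angle:** the bar stood at 84.4° against 84.3° for the stand line. The bar and foot edges in the top view are parallel to within about 0.01 rad.
- **Height:** the bar's yellow line triangulates at 48.8 mm, where 48.5 mm is home; it was 53.1 mm at the start. In the side view the cup and base dropped by 1.47 and 1.50 px, where a 5 mm drop should give 1.4 to 1.5 px.
- **Forces:** the wrist force was about 0.7 N or less after I let go. The highest reading I saw while pushing was about 11 N.
- **Bystanders:** none looked moved in the last pictures, though I did not re-measure them. The arm hid the bowl and part of the blank in the last top view.

Some readings disagreed:
- **Start angle:** it measured about 1.0 rad, more than the stated 0.3 to 0.9 rad.
- **Drop of the cup:** a cruder image comparison gave only 1.0 px, because its patch included background that did not move. The ball nose alone showed 1.29 px.

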